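# Scrape the sawing plate clean and lift the offcut pan

### The arm

A 6-joint arm with a two-finger parallel gripper is mounted at the origin on the work surface. World frame = base frame: x ahead of the robot, y to its left, z up, the work surface at z = 0. Lengths are in m, angles in degrees, forces in N, time in s.
With the tool pointing down it reaches from about 0.375 to 0.975 m from the base axis. Payload 3.8 kg.
Tool frame: the origin (TCP) lies at the very end of the fingers, on their centre line; the grasp point (between the pads) lies 19 mm behind it; z points along the fingers, y is the line along which they close (so a half turn about z gives the same grasp; the last joint's range is limited). The gripper opens to 88 mm and grips with 3 to 60 N. Pads are 18 mm wide; open, the fingers measure 123 mm over their backs; the gripper's body (75 mm by 187 mm) begins 45 mm behind the grasp point.
Start: joints at [63.318, 15.12, 91.902, -0, 72.978, -2.114], TCP at [0.281, 0.614, 0.239] pointing down, gripper open.
Joint ranges: [-150.88, 150.88], [-54.13, 125.18], [17.81, 147.31], [-75.09, 255.09], [0, 152.58], [-146.25, 146.25]. Speed limits (degrees/s): [147.25, 147.25, 180, 180, 180, 180].

### API

Orientations are given as a 3x3 rotation matrix whose columns are the frame's x, y, z axes.
In Python, from station import sensors, cams, job gives the robot as it stands.
- The arm moves only by the tool send_rows, never from a script. Its argument "deltas" is a list that holds one entry, the list of rows, each a list of 7 numbers: the shift along the tool's x, y, z in m, then the turn, a rotation vector about the tool's x, y, z in rad, then the opening, from 0 (shut) to 1 (fully open). In form: [[[tx, ty, tz, rx, ry, rz, gripper], ...]]. A call has 1 to 8 rows; each row shifts and turns the commanded pose from where the row before left it, along the tool's axes as they then stand; what a row does not reach is not made up. A row lasts 1/8 s, in which the tool goes at most 62.5 mm and 10.7 degrees, less where a joint would pass 70% of its speed; a pose out of reach is approached as far as the arm can. A call with a gripper value outside its range is refused whole. The fingers move at their own pace and stop on an object; "squeeze" is the grip in N (left out, the last holds). Time passes only in rows, so rows that do not move let the fingers close. It gives the time, the measured TCP pose, the force, the opening and the grip force at its end, in the units of the state.
- sensors.state(): the state, without advancing time (a new reading comes with each control period).
- cams.read_camera(name): name is "scene" or "top" or "wrist"; returns a dict with "img" (420x560x3 uint8, red, green, blue), "fx", "fy", "cx", "cy" (pixels), "k1" (the pictures are not rectified: a ray, as slopes to the right and down, at radius r is drawn at 1 + k1 r^2 times it, then the intrinsics apply), "extrinsics" (4x4, takes a point from camera to world coordinates). Camera axes: x right, y up, looking along -z (the intrinsics and any distortion apply to the point x, -y, -z); pixel columns grow to the right and rows downward; lengths in m; the calibration is good to about 2 mm. A picture is of the moment at which its call begins. There is no depth.
- job.finish_job(): hands the job in; it is judged then, once.
Trained networks look in the newest picture that a camera, given by its name, has taken for a name from the list of things; names that differ only in an ending like _2 or _b are one class to them, and where a whole thing is asked for, a point or a joint stands for the part that bears it (a point fixed in the world has none). Each returns a list of dicts, best first, with "conf" (0 to 1); they miss things now and then, are a little off and sometimes report something else, mostly with a low value. They report only what shows in the picture. A call takes as long as a camera call. They do not tell look-alikes from the thing itself.
- cams.masks_of(camera, label): "mask" (420x560 bool, what is visible of it) and "position" ([column, row] in pixels, amid what is visible of it).
The state is a dict: "t": time; "qpos": joint angles; "dq": joint speeds; "joint_efforts": joint torques, N m; "tcp_pos": TCP position; "eef_rot": TCP orientation; "force": force on the tool from outside, world axes, zero at the start; "torque": the same for the moment, N m; "gripper_width": finger opening in m; "grip_force": force on a finger pad.
Only numpy, scipy, OpenCV 4.12 (cv2) and the standard library are available. Lean on these libraries where they do the work, as an engineer would, in place of code of your own. Each camera call takes 0.05 s, during which the arm holds its last target. There are 200 camera calls.

### The job

Take the wooden scraper block by its grip and use it, never the gripper itself, to scrape all four plastic offcuts off the sawing plate over its open edge into the steel pan standing there, then stand the block upright back on the counter. Then pick up the pan by its handle bar, lift it at least 10 cm clear of the counter and finish while holding it there, steady and level, with all the offcuts still in it. Leave the other goods on the counter where they are.

Things in the scene. Friction and masses are not known exactly. Their poses are not given: they have to be found in the camera images.
- plate_top (a point): centre of the top of the fixed sawing plate: aluminium deck 160 (its x) by 140 mm (y), 50 mm above the counter, wooden base. Steel fences 10 mm wide, 12 mm high along both y sides (inner faces at y = +-60 mm); both x ends open. The pan stands at its +x end, 80 mm from this point. z up.
- pan_handle (a point): middle of the pan's straight black handle bar, 124 mm above the pan's underside: bar along the pan's y, 12 mm wide (x), 12 mm high, 158 mm long, joined rigidly to the pan by a flat upright at each end (y = +-77 mm). Axes as the pan's.
- pan: loose sheet-steel pan, about 0.3 kg: open tray 116 (its x) by 150 mm (y), 36 mm high, walls and floor 3 mm, bail handle across its middle. Stands on the counter against the plate's +x end (gap 1 to 6 mm), its rim 14 mm below the deck, its axes within 2 degrees of the plate's. Origin: centre of its underside, z up when level.
- scraper_grip (a point): middle of the upright grip of the loose wooden scraper block, 55 mm above its underside. Foot 30 (x) by 100 (its y, the scraping width) by 30 mm high; on its middle the square grip, 24 by 24 mm, from 30 to 80 mm above the underside. About 140 g. Starts standing on the counter, left or right of the plate; a half turn looks the same.
- scraper: the same scraper block; origin at the centre of its underside, z up.
- chip1_mid (a point): centre of a loose grey plastic offcut on the plate: a ring sliced off a pipe, 25 mm across, 9 mm high, 10 g. All four start between x = -30 and +66 mm and |y| < 56 mm on the plate.
- chip2_mid (a point): centre of a loose grey plastic offcut on the plate: a ring sliced off a pipe, 25 mm across, 9 mm high, 10 g. All four start between x = -30 and +66 mm and |y| < 56 mm on the plate.
- chip3_mid (a point): centre of a loose grey plastic offcut on the plate: a flat sliver 23 by 13 mm, 9 mm high, 10 g. All four start between x = -30 and +66 mm and |y| < 56 mm on the plate.
- chip4_mid (a point): centre of a loose grey plastic offcut on the plate: a flat sliver 23 by 13 mm, 9 mm high, 10 g. All four start between x = -30 and +66 mm and |y| < 56 mm on the plate.
- coupler_mid (a point): middle of a bystander: standing blue and black pipe coupler, 52 mm across, 80 mm high; left or right of the plate, on the other side from the scraper block
- elbow_mid (a point): bystander: grey pipe elbow, 50 mm wide, 66 mm high, beside the plate; point 30 mm above its underside
- socket_mid (a point): middle of a bystander: white pipe socket (short tube), 48 mm across, 45 mm high, beside the plate
- valve_mid (a point): bystander: steel ball valve with a lever, 82 mm long, 48 mm high, beside the pan; point 20 mm above its underside
- stub_mid (a point): middle of a bystander: grey pipe stub lying down, 100 mm long, 32 mm thick, beside the pan
- tapemeasure_mid (a point): middle of a bystander: tape measure, 70 by 36 by 62 mm, at the back right
There are look-alikes about, which are no part of the job. What is shaped like the pan but pink or yellow is not meant.

How it is judged:
By the outcome, as a careful person would: the job done as asked, in the order asked, and still so for the second after the job is handed in, while the arm keeps its last pose, push and grip.
It also fails if it takes over 72 s, if anything falls off the work surface, if the arm or the gripper's body presses on something with over 40 N, if the wrist force passes 120 N, or if a joint passes its speed limit or range.

## Working session

There is one attempt and no reset: what is moved stays moved. The work goes in short steps, Python scripts to look and compute and a tool call to move; the robot and the scene stay as the last step left them, time stands still between calls to the robot, and variables do not carry over. Pictures are saved under pics/ and viewed, at most 10 in all, crops included, and the job is handed in when it is done.

Besides the shell and the picture viewer there is one more tool, called after "Emit:" as name([rows], argument=value, ...), one row to a line, values as JSON. send_rows: Moves the arm, as the interface text tells. Its arguments: {"type":"object","properties":{"deltas":{"type":"array","items":{"type":"array","items":{"type":"array","items":{"type":"number"}}}},"squeeze":{"type":"number"}},"required":["deltas"]}

```bash
ls; mkdir -p pics; cat > h.py <<'E'
import numpy as np, cv2
from station import sensors, cams, job
def ray(c,px):
    K=np.array([[c['fx'],0,c['cx']],[0,c['fy'],c['cy']],[0,0,1.]])
    u=cv2.undistortPoints(np.array([[px]],float),K,np.array([c['k1'],0,0,0.]))[0,0]
    E=np.array(c['extrinsics']); d=E[:3,:3]@np.array([u[0],-u[1],-1]); return E[:3,3],d
def at_z(c,px,z):
    o,d=ray(c,px); return o+d*(z-o[2])/d[2]
def save(c,n): cv2.imwrite('pics/'+n,c['img'][:,:,::-1])
E
python3 - <<'E'
from h import *
Z=dict(plate_top=.05,pan_handle=.124,pan=.03,scraper_grip=.055,scraper=.03,chip1_mid=.0545,chip3_mid=.0545,coupler_mid=.04,elbow_mid=.03,socket_mid=.022,valve_mid=.02,stub_mid=.016,tapemeasure_mid=.031)
for n in ('scene','top'):
    c=cams.read_camera(n); save(c,n+'1.png'); print(n,c['extrinsics'][:3,3] if hasattr(c['extrinsics'],'shape') else c['extrinsics'])
    for k,z in Z.items():
        for d in cams.masks_of(n,k):
            if d['conf']>.2: print(k,round(d['conf'],2),np.round(d['position']),int(d['mask'].sum()),np.round(at_z(c,d['position'],z),3)[:2])
s=sensors.state();print(s['tcp_pos'],s['eef_rot'],s['gripper_width'],s['t'])
E
```

```text
pics
scene [1.05557365 0.21443731 0.98529053]
plate_top 0.65 [334. 256.] 3587 [0.548 0.115]
plate_top 0.55 [160. 242.] 596 [ 0.718 -0.286]
pan_handle 0.94 [271. 145.] 2249 [ 0.358 -0.163]
pan_handle 0.94 [200. 127.] 2198 [ 0.392 -0.37 ]
pan_handle 0.9 [417. 214.] 2984 [0.389 0.255]
pan_handle 0.58 [279. 232.] 2854 [ 0.59  -0.016]
pan 0.96 [279. 236.] 2796 [ 0.55  -0.036]
pan 0.94 [198. 129.] 2143 [ 0.329 -0.435]
pan 0.86 [268. 147.] 2355 [ 0.294 -0.208]
pan 0.56 [417. 214.] 2999 [0.313 0.26 ]
scraper_grip 0.95 [198. 183.] 442 [ 0.518 -0.301]
scraper 0.8 [200. 179.] 442 [ 0.491 -0.32 ]
chip1_mid 0.44 [318. 240.] 18 [0.527 0.063]
chip1_mid 0.32 [200. 184.] 449 [ 0.519 -0.295]
coupler_mid 0.87 [422. 283.] 574 [0.511 0.332]
elbow_mid 0.77 [306. 301.] 621 [0.677 0.102]
elbow_mid 0.56 [282. 236.] 2853 [ 0.546 -0.03 ]
elbow_mid 0.33 [330. 262.] 34 [0.557 0.112]
socket_mid 0.65 [351. 219.] 335 [0.407 0.108]
socket_mid 0.47 [198. 180.] 426 [ 0.492 -0.325]
valve_mid 0.84 [258. 290.] 423 [ 0.702 -0.014]
valve_mid 0.38 [280. 236.] 2721 [ 0.544 -0.037]
valve_mid 0.31 [333. 257.] 3748 [0.536 0.111
[... 633 characters left out ...]
 2787 [0.536 0.102]
scraper 0.74 [371. 228.] 391 [ 0.497 -0.325]
coupler_mid 0.89 [144. 219.] 375 [0.508 0.333]
elbow_mid 0.84 [226. 164.] 295 [0.68  0.103]
socket_mid 0.42 [215. 255.] 111 [0.409 0.128]
socket_mid 0.21 [224. 163.] 308 [0.682 0.111]
valve_mid 0.69 [266. 159.] 259 [ 0.697 -0.014]
valve_mid 0.57 [265. 255.] 362 [ 0.412 -0.018]
stub_mid 0.59 [268. 260.] 376 [ 0.398 -0.028]
stub_mid 0.23 [370. 233.] 429 [ 0.484 -0.326]
tapemeasure_mid 0.73 [361. 159.] 402 [ 0.704 -0.296]
[0.28066679 0.61388481 0.23871623] [[-9.09474734e-01  4.15759195e-01  2.54710621e-05]
 [ 4.15759196e-01  9.09474734e-01  1.38018567e-05]
 [-1.74270386e-05  2.31422682e-05 -1.00000000e+00]] 0.08798360368255843 1.4
```

```bash
python3 - <<'E'
import cv2
a=cv2.imread('pics/scene1.png'); 
cv2.imwrite('pics/s1c.png',cv2.resize(a[90:340,130:470],(800,588),interpolation=cv2.INTER_CUBIC))
b=cv2.imread('pics/top1.png')
cv2.imwrite('pics/t1c.png',cv2.resize(b[140:330,130:420],(800,524),interpolation=cv2.INTER_CUBIC))
E
```

```text
(no output)
```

View pics/s1c.png

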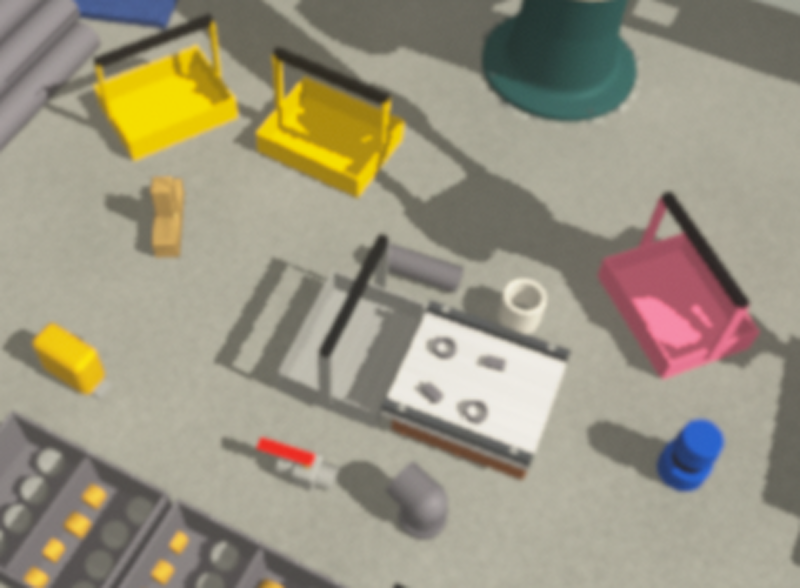

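View pics/t1c.png

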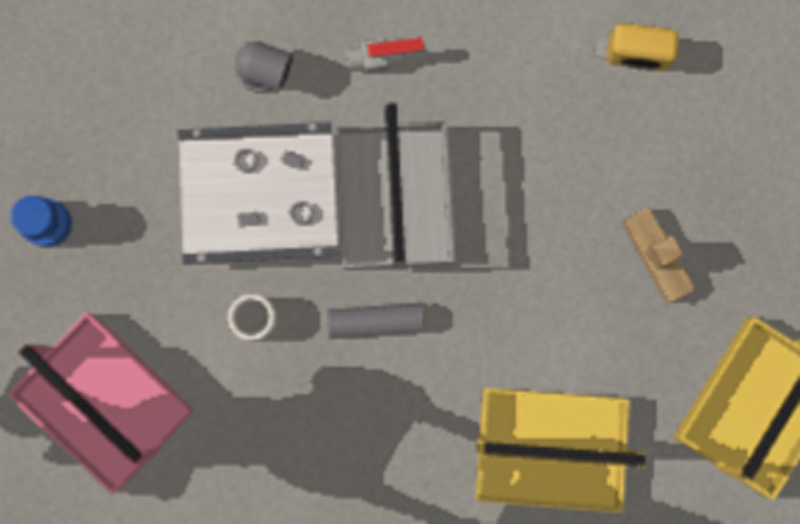

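```bash
cat >> h.py <<'E'
def tdelta(p,ydir,s=None,pre=True):
    """total shift in tool axes to p, and turn about tool z putting tool y along +-ydir (world xy)"""
    s=s or sensors.state(); R=np.array(s['eef_rot']); v=R.T@(np.array(p)-s['tcp_pos'])
    y=R.T@np.array([ydir[0],ydir[1],0]); a=np.arctan2(-y[0],y[1]); a=(a+np.pi/2)%np.pi-np.pi/2
    return np.round(v,4),round(a,4)
E
python3 - <<'E'
from h import *
c=cams.read_camera('top')
P=lambda u,v,z:at_z(c,(130+(u+.5)/2.7586-.5,140+(v+.5)/2.7586-.5),z)[:2]
def show(n,z,*pts):
    q=np.array([P(u,v,z) for u,v in pts]); print(n,np.round(q,4).tolist(),'mean',np.round(q.mean(0),4))
    return q
show('fence',.062,(178,128),(333,123),(338,262),(182,264))
show('bar',.13,(391,105),(399,262))
show('panrim',.036,(447,122),(452,268))
q=show('foot',.03,(625,222),(650,210),(693,292),(668,301))
show('grip',.08,(665,249))
show('chips',.059,(250,160),(296,160),(252,219),(305,213))
d=q[0]-q[3];print(d/np.linalg.norm(d),np.linalg.norm(d),np.linalg.norm(q[0]-q[1]))
m=[x for x in cams.masks_of('top','plate_top')][0]['mask'].astype(np.uint8)
r=cv2.minAreaRect(cv2.findNonZero(m));print(r); b=np.array([at_z(c,p,.055)[:2] for p in cv2.boxPoints(r)]);print(b.round(4),b.mean(0))
print(sensors.state()['qpos'])
print(tdelta([.49,-.32,.2],(1,0)))
E
```

```text
fence [[0.6039, 0.1895], [0.6133, 0.0283], [0.4679, 0.0188], [0.462, 0.1792]] mean [0.5368 0.1039]
bar [[0.6208, -0.032], [0.4637, -0.0438]] mean [ 0.5422 -0.0379]
panrim [[0.6222, -0.0918], [0.4666, -0.1001]] mean [ 0.5444 -0.0959]
foot [[0.5204, -0.2832], [0.5339, -0.3098], [0.4477, -0.3555], [0.4376, -0.329]] mean [ 0.4849 -0.3194]
grip [[0.4877, -0.3163]] mean [ 0.4877 -0.3163]
chips [[0.5725, 0.1136], [0.5737, 0.0658], [0.5107, 0.1092], [0.5183, 0.0546]] mean [0.5438 0.0858]
[0.87489099 0.48431988] 0.09459709821965682 0.029853675761197383
((222.85496520996094, 209.74447631835938), (49.195068359375, 55.764923095703125), 86.98721313476562)
[[0.6034 0.1919]
 [0.6161 0.0315]
 [0.4737 0.0198]
 [0.4615 0.1783]] [0.53866914 0.10535386]
[ 6.33179227e+01  1.51208377e+01  9.19013745e+01  1.03372254e-03
  7.29778193e+01 -2.11594292e+00]
(array([-0.5787, -0.7623,  0.0387]), np.float64(1.142))
```

Emit:
send_rows([
  [[0, 0, 0, 0, 0, 0.1615, 1], [0, 0, 0, 0, 0, 0.1615, 1], [0, 0, 0, 0, 0, 0.1615, 1], [0, 0, 0, 0, 0, 0.1615, 1], [-0.0574, -0.0164, 0, 0, 0, 0, 1], [-0.0574, -0.0164, 0, 0, 0, 0, 1], [-0.0574, -0.0164, 0, 0, 0, 0, 1], [-0.0574, -0.0164, 0, 0, 0, 0, 1]],
])

```text
t: 2.5
tcp_pos: [0.3324, 0.379, 0.2389]
eef_rot: [[-0.476, 0.879, 0.001], [0.879, 0.476, 0.0], [-0.0, 0.001, -1.0]]
force: [0.9, -0.1, -0.9]
gripper_width: 0.0879
grip_force: 0.0
```

Emit:
send_rows([
  [[-0.0574, -0.0164, 0, 0, 0, 0, 1], [-0.0574, -0.0164, 0, 0, 0, 0, 1], [-0.0574, -0.0164, 0, 0, 0, 0, 1], [-0.0574, -0.0164, 0, 0, 0, 0, 1], [-0.0574, -0.0164, 0, 0, 0, 0, 1], [-0.0574, -0.0164, 0, 0, 0, 0, 1], [-0.0574, -0.0164, 0, 0, 0, 0, 1], [-0.0574, -0.0164, 0, 0, 0, 0, 1]],
])

```text
t: 3.5
tcp_pos: [0.4356, -0.0876, 0.2393]
eef_rot: [[-0.476, 0.88, 0.002], [0.88, 0.476, -0.0], [-0.001, 0.001, -1.0]]
force: [1.3, 0.8, 0.1]
gripper_width: 0.088
grip_force: 0.0
```

Emit:
send_rows([
  [[-0.0574, -0.0164, 0, 0, 0, 0, 1], [-0.0574, -0.0164, 0, 0, 0, 0, 1], [-0.0574, -0.0164, 0, 0, 0, 0, 1], [-0.0574, -0.0164, 0, 0, 0, 0, 1], [0, 0, 0.03, 0, 0, 0, 1], [0, 0, 0, 0, 0, 0, 1]],
])

```text
t: 4.25
tcp_pos: [0.4852, -0.3182, 0.2059]
eef_rot: [[-0.475, 0.88, -0.005], [0.88, 0.475, 0.004], [0.005, -0.003, -1.0]]
force: [-0.1, 0.8, -0.7]
gripper_width: 0.0885
grip_force: 0.0
```

```bash
python3 - <<'E'
from h import *
s=sensors.state();print(s['t'],s['tcp_pos'],s['eef_rot'],s['qpos'])
c=cams.read_camera('wrist');save(c,'w1.png');print(c['extrinsics'][:3,3])
for k,z in (('scraper_grip',.08),('scraper',.03)):
    for d in cams.masks_of('wrist',k):
        print(k,d['conf'],d['position'],at_z(c,d['position'],z))
        r=cv2.minAreaRect(cv2.findNonZero(d['mask'].astype(np.uint8)));print(np.array([at_z(c,p,z)[:2] for p in cv2.boxPoints(r)]).round(4).tolist())
E
```

```text
4.25 [ 0.48515348 -0.31822062  0.20586386] [[-0.47474644  0.88010954 -0.00479789]
 [ 0.88010572  0.47476405  0.0036076 ]
 [ 0.00545295 -0.00250996 -0.99998198]] [-3.57254979e+01  6.46798547e+00  1.05642297e+02  7.84956170e-03
  6.82335820e+01 -6.40721245e+01]
[ 0.44464024 -0.24301094  0.3523156 ]
scraper_grip 0.86 [284.9, 185.3] [ 0.47813948 -0.30485405  0.08      ]
[[0.4342, -0.3117], [0.5055, -0.2701], [0.5281, -0.3051], [0.4535, -0.3488]]
scraper 0.72 [281.3, 186.0] [ 0.48120148 -0.31877403  0.03      ]
[[0.4327, -0.3223], [0.5178, -0.2764], [0.5424, -0.3173], [0.4535, -0.3653]]
```

View pics/w1.png

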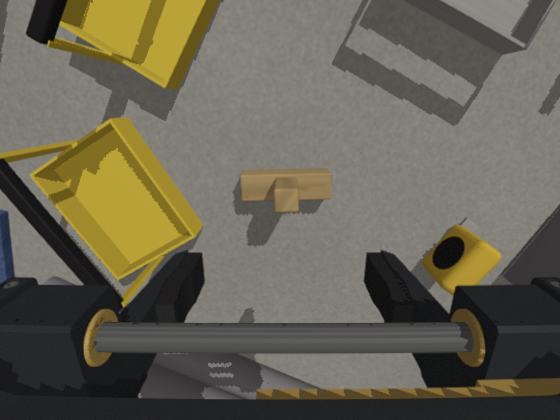

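```bash
python3 - <<'E'
from h import *
c=cams.read_camera('wrist')
print('grip',at_z(c,(286.7,200.5),.08), 'corners',[at_z(c,p,.08)[:2].round(4).tolist() for p in ((276,190),(298,190),(298,211),(276,211))])
a=at_z(c,(241,171),.03);b=at_z(c,(330,169),.03);print(a,b,np.linalg.norm(a-b),np.degrees(np.arctan2(*(b-a)[1::-1])))
for k in(.03,.0): print(k,[at_z(c,p,k)[:2].round(4).tolist() for p in ((241,201),(331,200))])
E
python3 - <<'E'
import cv2
b=cv2.imread('pics/w1.png');cv2.imwrite('pics/w1c.png',cv2.resize(b[155:225,225:345],(800,467),interpolation=cv2.INTER_CUBIC))
E
```

```text
grip [ 0.48996813 -0.31858683  0.08      ] corners [[0.4762, -0.3143], [0.4943, -0.3044], [0.5046, -0.3227], [0.486, -0.3328]]
[ 0.43808238 -0.32648369  0.03      ] [ 0.52215875 -0.27841764  0.03      ] 0.0968461694914386 29.756393800890983
0.03 [[0.4531, -0.3574], [0.5415, -0.3081]]
0.0 [[0.4537, -0.368], [0.5503, -0.3142]]
```

View pics/w1c.png

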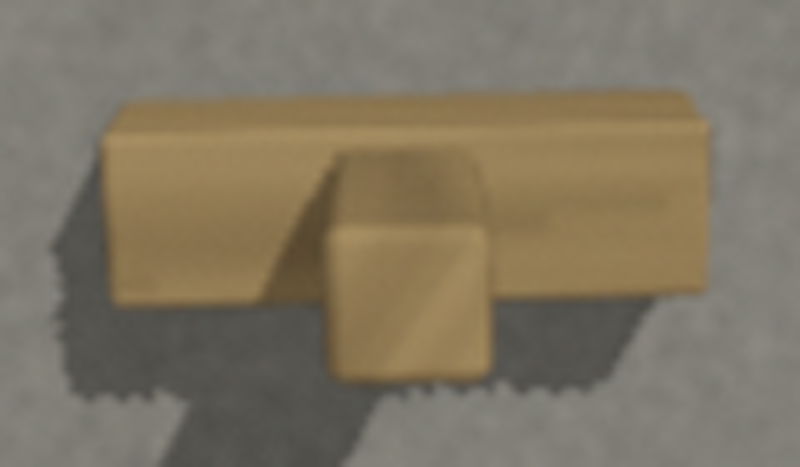

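```bash
python3 - <<'E'
from h import *
c=cams.read_camera('wrist')
P=lambda L,z:np.array([at_z(c,(225+u/6.667-.4,155+v/6.667-.4),z) for u,v in L])
f=P([(103,133),(710,122),(705,291),(113,305)],.03);g=P([(328,228),(492,224),(492,380),(328,380)],.08)
print(f.round(4),f.mean(0),g.mean(0))
for a,b in((0,1),(3,2)):d=f[b]-f[a];print(np.linalg.norm(d),np.degrees(np.arctan2(d[1],d[0])))
t=np.append((f.mean(0)+g.mean(0))[:2]/2,.041);s=sensors.state();print(t,s['tcp_pos'])
for ang in (29,30):print(tdelta(t,(np.cos(np.radians(ang)),np.sin(np.radians(ang)))))
E
```

```text
[[ 0.4393 -0.3308  0.03  ]
 [ 0.526  -0.2818  0.03  ]
 [ 0.5404 -0.307   0.03  ]
 [ 0.4537 -0.3567  0.03  ]] [ 0.48984993 -0.31906967  0.03      ] [ 0.48979055 -0.31885563  0.08      ]
0.09960179129483938 29.516972275451106
0.09990480662905825 29.875274347855218
[ 0.48982024 -0.31896265  0.041     ] [ 0.48763736 -0.31841275  0.21027628]
(array([-0.0012,  0.0015,  0.1693]), np.float64(-0.0091))
(array([-0.0012,  0.0015,  0.1693]), np.float64(-0.0266))
```

Emit:
send_rows([
  [[-0.0012, 0.0015, 0.04, 0, 0, -0.02, 1], [0, 0, 0.05, 0, 0, 0, 1], [0, 0, 0.05, 0, 0, 0, 1], [0, 0, 0.0293, 0, 0, 0, 1], [0, 0, 0, 0, 0, 0, 1], [0, 0, 0, 0, 0, 0, 0], [0, 0, 0, 0, 0, 0, 0], [0, 0, 0, 0, 0, 0, 0]],
], squeeze=40)

```text
t: 5.5
tcp_pos: [0.4899, -0.3198, 0.0412]
eef_rot: [[-0.493, 0.87, 0.002], [0.87, 0.493, -0.002], [-0.003, 0.001, -1.0]]
force: [-0.3, 0.1, 0.3]
gripper_width: 0.06
grip_force: 0.0
```

Emit:
send_rows([
  [[0, 0, 0, 0, 0, 0, 0], [0, 0, 0, 0, 0, 0, 0]],
])

```text
t: 5.75
tcp_pos: [0.4889, -0.3192, 0.0397]
eef_rot: [[-0.493, 0.87, 0.0], [0.87, 0.493, -0.0], [-0.0, 0.0, -1.0]]
force: [-0.1, -0.0, 0.6]
gripper_width: 0.0405
grip_force: 0.0
```

Emit:
send_rows([
  [[0, 0, 0, 0, 0, 0, 0], [0, 0, 0, 0, 0, 0, 0], [0, 0, 0, 0, 0, 0, 0], [0, 0, 0, 0, 0, 0, 0]],
])

```text
t: 6.25
tcp_pos: [0.4887, -0.3191, 0.0393]
eef_rot: [[-0.493, 0.87, -0.0], [0.87, 0.493, 0.0], [0.0, -0.0, -1.0]]
force: [-0.9, 0.1, -0.3]
gripper_width: 0.0235
grip_force: 40.0
```

Emit:
send_rows([
  [[0, 0, -0.03, 0, 0, 0, 0], [0, 0, -0.05, 0, 0, 0, 0], [0, 0, -0.05, 0, 0, 0.1512, 0], [0, 0, -0.05, 0, 0, 0.1512, 0], [0, 0, 0, 0, 0, 0.1512, 0], [0.055, 0.0085, 0, 0, 0, 0, 0], [0.055, 0.0085, 0, 0, 0, 0, 0], [0.055, 0.0085, 0, 0, 0, 0, 0]],
])

```text
t: 7.25
tcp_pos: [0.5037, -0.1512, 0.219]
eef_rot: [[-0.061, 0.998, -0.0], [0.998, 0.061, 0.0], [0.0, -0.0, -1.0]]
force: [-0.2, 0.5, -1.4]
gripper_width: 0.0232
grip_force: 40.0
```

Emit:
send_rows([
  [[0.055, 0.0085, 0, 0, 0, 0, 0], [0.055, 0.0085, 0, 0, 0, 0, 0], [0.055, 0.0085, 0, 0, 0, 0, 0], [0.055, 0.0085, 0, 0, 0, 0, 0], [0.055, 0.0085, 0, 0, 0, 0, 0], [0.044, 0.0066, 0, 0, 0, 0, 0], [0, 0, 0, 0, 0, 0, 0], [0, 0, 0, 0, 0, 0, 0]],
])

```text
t: 8.25
tcp_pos: [0.5327, 0.1684, 0.2189]
eef_rot: [[-0.063, 0.998, -0.001], [0.998, 0.063, -0.001], [-0.001, -0.001, -1.0]]
force: [0.7, -0.0, -1.8]
gripper_width: 0.0236
grip_force: 40.0
```

```bash
python3 - <<'E'
from h import *
s=sensors.state();print(s['t'],s['tcp_pos'],s['eef_rot'],s['grip_force'])
c=cams.read_camera('wrist');save(c,'w2.png')
import pickle;pickle.dump({k:c[k] for k in('fx','fy','cx','cy','k1','extrinsics')},open('w2.pkl','wb'))
E
```

```text
8.25 [0.53266644 0.16841226 0.21885961] [[-6.32010883e-02  9.98000299e-01 -1.01248826e-03]
 [ 9.98000529e-01  6.32002723e-02 -8.18561543e-04]
 [-7.52935131e-04 -1.06219780e-03 -9.99999152e-01]] 39.99962666035117
```

View pics/w2.png

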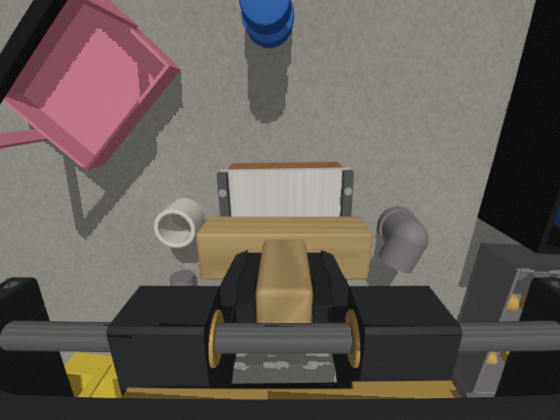

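```bash
python3 - <<'E'
from h import *
import pickle;c=pickle.load(open('w2.pkl','rb'))
for n,L,z in(('outer fence',((219,171),(352,170)),.062),('lower outer',((219,214),(354,214)),.062),('inner',((229,171),(341,170)),.062),('deckend',((231,168.5),(340,167.5)),.05)):
    q=np.array([at_z(c,p,z)[:2] for p in L]);d=q[1]-q[0];print(n,q.round(4).tolist(),q.mean(0).round(4),np.linalg.norm(d).round(4),np.degrees(np.arctan2(d[1],d[0])).round(2))
E
python3 - <<'E'
import cv2
b=cv2.imread('pics/w2.png');cv2.imwrite('pics/w2c.png',cv2.resize(b[150:290,190:380],(800,589),interpolation=cv2.INTER_CUBIC))
E
```

```text
outer fence [[0.4644, 0.1849], [0.5988, 0.1945]] [0.5316 0.1897] 0.1348 4.07
lower outer [[0.4641, 0.1383], [0.6073, 0.1474]] [0.5357 0.1429] 0.1435 3.64
inner [[0.4745, 0.1855], [0.5877, 0.1937]] [0.5311 0.1896] 0.1134 4.15
deckend [[0.4745, 0.1856], [0.5887, 0.1939]] [0.5316 0.1898] 0.1145 4.16
```

View pics/w2c.png

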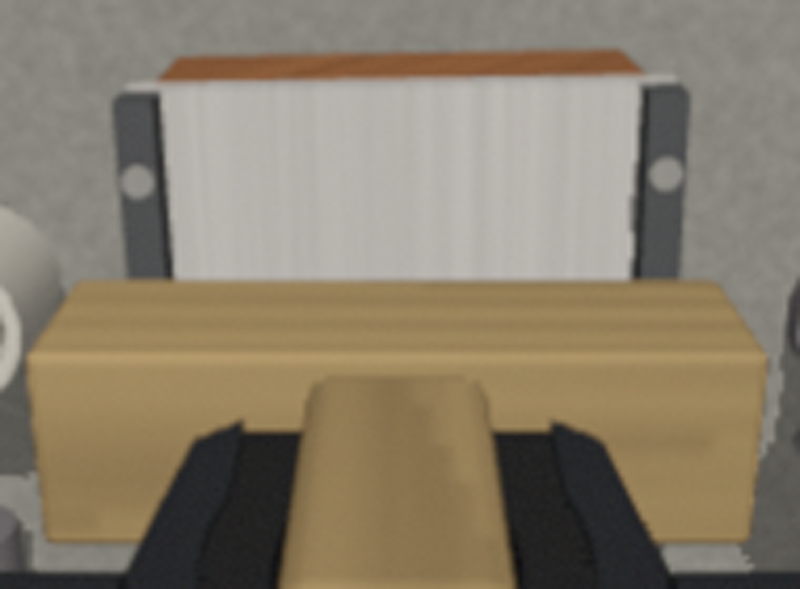

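```bash
python3 - <<'E'
from h import *
import pickle;c=pickle.load(open('w2.pkl','rb'))
P=lambda L,z:np.array([at_z(c,(190+u/4.2105-.4,150+v/4.2105-.4),z)[:2] for u,v in L])
for n,z,L in(('inner@deck',.05,((162,82),(640,77),(632,280),(175,280))),('innertop',.062,((158,95),(644,88),(640,280),(166,280))),('outertop',.062,((114,98),(690,88),(680,280),(127,280))),('block top foot',.21,((30,355),(767,355),(752,540),(47,540)))):
    q=P(L,z);d=lambda a,b:(np.linalg.norm(q[b]-q[a]).round(4),np.degrees(np.arctan2(*(q[b]-q[a])[::-1])).round(2))
    print(n,q.round(4).tolist(),((q[0]+q[1])/2).round(4),d(0,1),d(3,2),d(3,0),d(2,1))
E
```

```text
inner@deck [[0.4715, 0.1848], [0.5904, 0.1936], [0.595, 0.1398], [0.4751, 0.1321]] [0.531  0.1892] (np.float64(0.1193), np.float64(4.24)) (np.float64(0.1202), np.float64(3.64)) (np.float64(0.0528), np.float64(93.94)) (np.float64(0.0541), np.float64(94.88))
innertop [[0.4726, 0.1842], [0.5893, 0.1933], [0.5944, 0.1442], [0.4748, 0.1366]] [0.5309 0.1888] (np.float64(0.117), np.float64(4.47)) (np.float64(0.1199), np.float64(3.64)) (np.float64(0.0476), np.float64(92.6)) (np.float64(0.0494), np.float64(95.99))
outertop [[0.462, 0.1828], [0.6003, 0.194], [0.6046, 0.1449], [0.4649, 0.136]] [0.5312 0.1884] (np.float64(0.1388), np.float64(4.64)) (np.float64(0.1399), np.float64(3.64)) (np.float64(0.0469), np.float64(93.55)) (np.float64(0.0493), np.float64(94.89))
block top foot [[0.4821, 0.1823], [0.5793, 0.1885], [0.5817, 0.1605], [0.4835, 0.1542]] [0.5307 0.1854] (np.float64(0.0974), np.float64(3.65)) (np.float64(0.0983), np.float64(3.66)) (np.float64(0.0282), np.float64(92.99)) (np.float64(0.0281), np.float64(94.84))
```

Emit:
send_rows([
  [[0, 0, 0.05, 0, 0, -0.007, 0], [0, 0, 0.04, 0, 0, 0, 0], [0, 0, 0.02, 0, 0, 0, 0], [0, 0, 0.0125, 0, 0, 0, 0], [0, 0, 0.005, 0, 0, 0, 0], [0, 0, 0, 0, 0, 0, 0], [0, 0, 0, 0, 0, 0, 0]],
])

```text
t: 9.18
tcp_pos: [0.534, 0.1688, 0.0931]
eef_rot: [[-0.069, 0.998, 0.002], [0.998, 0.069, 0.0], [0.0, 0.002, -1.0]]
force: [-1.2, 0.2, -0.7]
gripper_width: 0.0237
grip_force: 40.0
```

```bash
python3 - <<'E'
from h import *
s=sensors.state();print(s['tcp_pos'],s['eef_rot'],s['force'])
c=cams.read_camera('scene');b=c['img'][190:300,240:390,::-1];cv2.imwrite('pics/s2.png',cv2.resize(b,(795,583),interpolation=cv2.INTER_CUBIC))
E
```

```text
[0.53403284 0.16878006 0.09307739] [[-6.92302447e-02  9.97598747e-01  1.97823730e-03]
 [ 9.97600645e-01  6.92293968e-02  4.94020513e-04]
 [ 3.55882070e-04  2.00769196e-03 -9.99997921e-01]] [-1.15430601  0.1681856  -0.67598336]
```

View pics/s2.png

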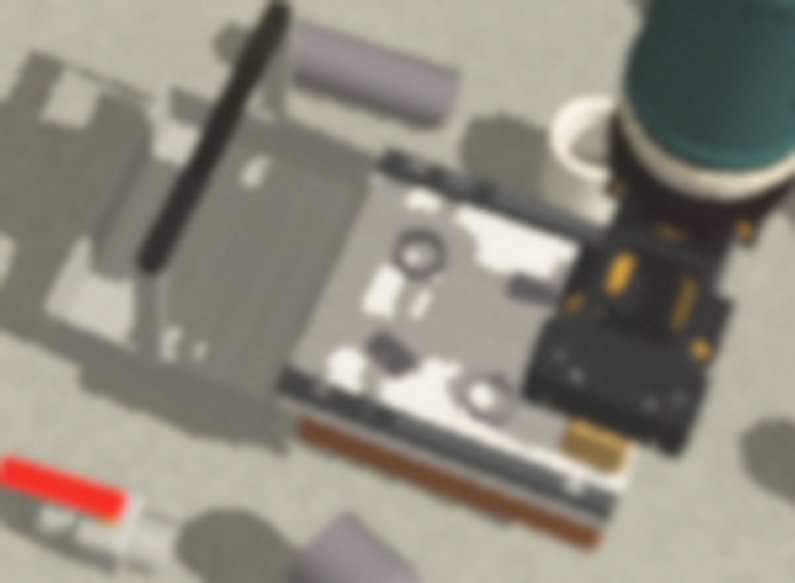

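Emit:
send_rows([
  [[0, 0, 0.001, 0, 0, 0, 0], [0, 0, 0, 0, 0, 0, 0], [0, 0, 0, 0, 0, 0, 0]],
])

```text
t: 9.6
tcp_pos: [0.5331, 0.1687, 0.091]
eef_rot: [[-0.069, 0.998, 0.0], [0.998, 0.069, -0.0], [-0.0, 0.0, -1.0]]
force: [0.2, 0.2, -1.5]
gripper_width: 0.0238
grip_force: 40.0
```

Emit:
send_rows([
  [[-0.005, 0, 0.001, 0, 0, 0, 0], [-0.01, 0, 0, 0, 0, 0, 0], [-0.01, 0, 0, 0, 0, 0, 0], [-0.01, 0, 0, 0, 0, 0, 0], [-0.01, 0, 0, 0, 0, 0, 0], [-0.01, 0, 0, 0, 0, 0, 0], [-0.01, 0, 0, 0, 0, 0, 0], [-0.01, 0, 0, 0, 0, 0, 0]],
])

```text
t: 10.6
tcp_pos: [0.5384, 0.0932, 0.0899]
eef_rot: [[-0.069, 0.998, 0.0], [0.998, 0.069, 0.0], [0.0, 0.0, -1.0]]
force: [-0.2, -0.4, -0.8]
gripper_width: 0.0235
grip_force: 40.0
```

Emit:
send_rows([
  [[-0.008, 0, 0, 0, 0, 0, 0], [-0.008, 0, 0, 0, 0, 0, 0], [-0.008, 0, 0, 0, 0, 0, 0], [-0.008, 0, 0, 0, 0, 0, 0], [-0.008, 0, 0, 0, 0, 0, 0], [-0.008, 0, 0, 0, 0, 0, 0], [-0.008, 0, 0, 0, 0, 0, 0], [-0.008, 0, 0, 0, 0, 0, 0]],
])

```text
t: 11.6
tcp_pos: [0.5428, 0.0294, 0.0899]
eef_rot: [[-0.069, 0.998, -0.0], [0.998, 0.069, -0.0], [-0.0, -0.0, -1.0]]
force: [0.2, 0.1, -0.6]
gripper_width: 0.0234
grip_force: 40.0
```

Emit:
send_rows([
  [[-0.005, 0, 0, 0, 0, 0, 0], [0, 0, 0, 0, 0, 0, 0], [0, 0, 0, 0, 0, 0, 0]],
])

```text
t: 11.98
tcp_pos: [0.5431, 0.0251, 0.0899]
eef_rot: [[-0.069, 0.998, -0.0], [0.998, 0.069, 0.0], [0.0, -0.0, -1.0]]
force: [-0.2, -0.1, -0.8]
gripper_width: 0.0238
grip_force: 40.0
```

```bash
python3 - <<'E'
from h import *
s=sensors.state();print(s['tcp_pos'],s['force'])
c=cams.read_camera('scene');b=c['img'][190:300,220:370,::-1];cv2.imwrite('pics/s3.png',cv2.resize(b,(795,583),interpolation=cv2.INTER_CUBIC))
E
```

```text
[0.54308199 0.02508509 0.08988846] [-0.20981694 -0.07864517 -0.84782814]
```

View pics/s3.png

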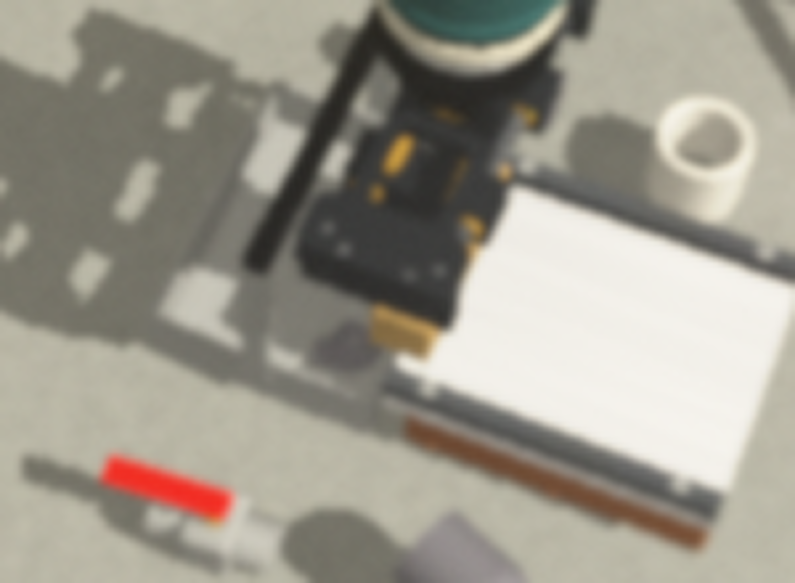

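Emit:
send_rows([
  [[-0.006, 0, 0, 0, 0, 0, 0], [-0.003, 0, 0, 0, 0, 0, 0], [0, 0, 0, 0, 0, 0, 0], [0, 0, -0.02, 0, 0, 0, 0], [0, 0, -0.04, 0, 0, 0, 0], [0, 0, -0.05, 0, 0, 0, 0], [0, 0, -0.04, 0, 0, 0, 0]],
])

```text
t: 12.9
tcp_pos: [0.544, 0.0161, 0.242]
eef_rot: [[-0.069, 0.998, 0.001], [0.998, 0.069, 0.0], [-0.0, 0.001, -1.0]]
force: [-0.3, 0.4, -2.0]
gripper_width: 0.0237
grip_force: 40.0
```

Emit:
send_rows([
  [[-0.04, -0.01, 0, 0, 0, 0, 0], [-0.05, -0.01, 0, 0, 0, 0, 0], [-0.05, -0.01, 0, 0, 0, 0, 0], [-0.03, -0.01, 0, 0, 0, 0, 0], [0, 0, 0, 0, 0, 0, 0], [0, 0, 0, 0, 0, 0, 0]],
])

```text
t: 13.65
tcp_pos: [0.5156, -0.1558, 0.2398]
eef_rot: [[-0.069, 0.998, -0.0], [0.998, 0.069, 0.001], [0.001, 0.0, -1.0]]
force: [0.2, 0.6, -1.2]
gripper_width: 0.0241
grip_force: 40.0
```

```bash
python3 - <<'E'
from h import *
s=sensors.state();print(s['t'],s['tcp_pos'],s['force'],s['grip_force'])
im=[]
for n,(r,q) in dict(wrist=(0,0),top=(0,0),scene=(0,0)).items():
    c=cams.read_camera(n);save(c,n+'4.png');im.append(c)
    for k in('chip1_mid','chip3_mid','pan_handle'):
        for d in cams.masks_of(n,k):
            if d['conf']>.25:print(n,k,round(d['conf'],2),d['position'],at_z(c,d['position'],.124 if 'h_' in k or 'pan' in k else .008)[:2].round(3),int(d['mask'].sum()))
w=cv2.resize(im[0]['img'],(560,420))[:300]
t=cv2.resize(im[1]['img'][170:250,190:320],(400,246),interpolation=cv2.INTER_CUBIC)
s_=cv2.resize(im[2]['img'][190:290,230:390],(400,246),interpolation=cv2.INTER_CUBIC)
o=np.zeros((600,800,3),np.uint8);o[:300,:560]=w;o[310:556,:400]=t;o[310:556,400:]=s_
cv2.imwrite('pics/combo.png',o[:,:,::-1])
E
```

```text
13.65 [ 0.51560429 -0.15583835  0.23981011] [ 0.16036427  0.56896462 -1.18673077] 40.000048109386626
wrist chip1_mid 0.57 [307.6, 43.1] [ 0.531 -0.004] 72
wrist chip3_mid 0.51 [294.9, 32.4] [0.516 0.006] 247
wrist pan_handle 0.92 [316.9, 67.6] [ 0.533 -0.041] 17194
wrist pan_handle 0.92 [104.4, 355.3] [ 0.327 -0.347] 1293
wrist pan_handle 0.84 [83.4, 202.6] [ 0.331 -0.168] 16051
top pan_handle 0.84 [407.7, 285.8] [ 0.334 -0.409] 2374
top pan_handle 0.68 [166.1, 286.8] [0.317 0.243] 2342
top pan_handle 0.67 [274.5, 208.8] [ 0.535 -0.043] 1904
top pan_handle 0.57 [343.1, 310.7] [ 0.264 -0.233] 1091
scene chip1_mid 0.63 [288.6, 232.1] [ 0.516 -0.025] 33
scene chip3_mid 0.5 [298.4, 235.4] [0.513 0.002] 35
scene pan_handle 0.81 [276.9, 233.0] [ 0.595 -0.02 ] 2603
scene pan_handle 0.81 [197.0, 127.1] [ 0.396 -0.376] 1918
scene pan_handle 0.75 [275.8, 147.0] [ 0.359 -0.148] 1786
scene pan_handle 0.71 [416.1, 215.4] [0.393 0.254] 2897
```

View pics/combo.png

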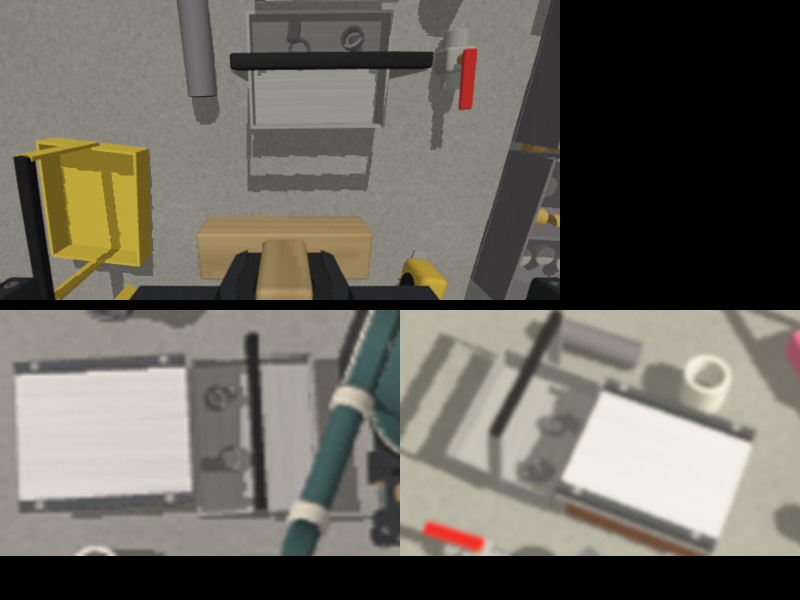

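Emit:
send_rows([
  [[-0.05, -0.0126, 0, 0, 0, 0, 0], [-0.055, -0.0126, 0, 0, 0, 0, 0], [-0.056, -0.0126, 0.02, 0, 0, 0, 0], [0, 0, 0.05, 0, 0, 0, 0], [0, 0, 0.05, 0, 0, 0, 0], [0, 0, 0.04, 0, 0, 0, 0], [0, 0, 0.02, 0, 0, 0, 0], [0, 0, 0.01, 0, 0, 0, 0]],
])

```text
t: 15.25
tcp_pos: [0.489, -0.3195, 0.0492]
eef_rot: [[-0.069, 0.998, -0.001], [0.998, 0.069, 0.0], [0.001, -0.001, -1.0]]
force: [-0.0, 0.5, -0.7]
gripper_width: 0.0235
grip_force: 40.0
```

Emit:
send_rows([
  [[0, 0, 0.005, 0, 0, 0, 0], [0, 0, 0, 0, 0, 0, 0], [0, 0, 0, 0, 0, 0, 0]],
])

```text
t: 15.62
tcp_pos: [0.49, -0.3202, 0.0463]
eef_rot: [[-0.069, 0.998, 0.002], [0.998, 0.069, -0.001], [-0.002, 0.002, -1.0]]
force: [0.6, -1.1, -1.4]
gripper_width: 0.0243
grip_force: 40.0
```

Emit:
send_rows([
  [[0, 0, 0.002, 0, 0, 0, 0], [0, 0, 0.001, 0, 0, 0, 0], [0, 0, 0, 0, 0, 0, 0], [0, 0, 0, 0, 0, 0, 0]],
])

```text
t: 16.12
tcp_pos: [0.489, -0.3196, 0.0419]
eef_rot: [[-0.069, 0.998, -0.0], [0.998, 0.069, 0.0], [0.0, -0.0, -1.0]]
force: [0.7, -0.4, -1.4]
gripper_width: 0.0235
grip_force: 40.0
```

Emit:
send_rows([
  [[0, 0, 0.001, 0, 0, 0, 0], [0, 0, 0.001, 0, 0, 0, 0], [0, 0, 0, 0, 0, 0, 0]],
])

```text
t: 16.5
tcp_pos: [0.4889, -0.3195, 0.0397]
eef_rot: [[-0.069, 0.998, -0.0], [0.998, 0.069, 0.0], [0.0, -0.0, -1.0]]
force: [-0.2, 0.7, -0.6]
gripper_width: 0.0234
grip_force: 40.0
```

One more nudge to contact, then release and rise.

Emit:
send_rows([
  [[0, 0, 0.0008, 0, 0, 0, 0], [0, 0, 0, 0, 0, 0, 0], [0, 0, 0, 0, 0, 0, 0.7], [0, 0, 0, 0, 0, 0, 0.7], [0, 0, 0, 0, 0, 0, 0.7], [0, 0, 0, 0, 0, 0, 0.7]],
])

```text
t: 17.25
tcp_pos: [0.4891, -0.3196, 0.0391]
eef_rot: [[-0.069, 0.998, 0.0], [0.998, 0.069, -0.0], [-0.0, 0.0, -1.0]]
force: [0.7, 0.2, 0.2]
gripper_width: 0.0607
grip_force: 0.0
```

Emit:
send_rows([
  [[0, 0, -0.02, 0, 0, 0, 0.7], [0, 0, -0.04, 0, 0, 0, 0.7], [0, 0, -0.05, 0, 0, 0, 0.7], [0, 0, -0.05, 0, 0, 0, 0.7], [0, 0, -0.04, 0, 0, 0, 0.7], [0, 0, 0, 0, 0, 0, 0.7]],
])

```text
t: 18.0
tcp_pos: [0.4915, -0.3213, 0.2456]
eef_rot: [[-0.069, 0.998, 0.009], [0.998, 0.069, -0.006], [-0.007, 0.008, -1.0]]
force: [1.0, 0.1, 0.1]
gripper_width: 0.0619
grip_force: 0.0
```

Emit:
send_rows([
  [[0, 0, 0, 0, 0, -0.1745, 0.7], [0, 0, 0, 0, 0, -0.1745, 0.7], [0, 0, 0, 0, 0, -0.1745, 0.7], [0, 0, 0, 0, 0, -0.1745, 0.7], [0, 0, 0, 0, 0, -0.1745, 0.7], [0, 0, 0, 0, 0, -0.1745, 0.7], [0, 0, 0, 0, 0, -0.1745, 0.7], [0, 0, 0, 0, 0, -0.1745, 0.7]],
])

```text
t: 19.0
tcp_pos: [0.4882, -0.319, 0.2378]
eef_rot: [[-0.995, 0.1, -0.002], [0.1, 0.995, 0.001], [0.002, 0.001, -1.0]]
force: [0.1, -0.4, 0.6]
gripper_width: 0.0616
grip_force: 0.0
```

Emit:
send_rows([
  [[0, 0, 0, 0, 0, -0.1745, 0.7], [-0.012, 0.046, 0, 0, 0, 0, 0.7], [-0.012, 0.046, 0, 0, 0, 0, 0.7], [-0.012, 0.046, 0, 0, 0, 0, 0.7], [-0.012, 0.046, 0, 0, 0, 0, 0.7], [-0.012, 0.046, 0, 0, 0, 0, 0.7], [-0.012, 0.046, 0, 0, 0, 0, 0.7], [0, 0, 0, 0, 0, 0, 0.7]],
])

```text
t: 20.0
tcp_pos: [0.5412, -0.0364, 0.238]
eef_rot: [[-0.997, -0.073, -0.002], [-0.073, 0.997, 0.001], [0.002, 0.001, -1.0]]
force: [-0.2, 0.2, 0.9]
gripper_width: 0.0615
grip_force: 0.0
```

```bash
python3 - <<'E'
from h import *
s=sensors.state();print(s['t'],s['tcp_pos'],s['eef_rot'],s['qpos'])
c=cams.read_camera('wrist');save(c,'w5.png')
im=c['img'].astype(int)
for n in('wrist',):
  for d in cams.masks_of(n,'pan_handle'):
    m=d['mask']; print(n,round(d['conf'],2),d['position'],int(m.sum()),at_z(c,d['position'],.124)[:2].round(4))
    dark=(m&(im.max(2)<55)).astype(np.uint8); dark=cv2.morphologyEx(dark,cv2.MORPH_OPEN,np.ones((5,5)))
    if dark.sum()<100: continue
    r=cv2.minAreaRect(cv2.findNonZero(dark)); b=np.array([at_z(c,p,.127)[:2] for p in cv2.boxPoints(r)]);print(r,b.round(4).tolist(),b.mean(0))
c=cams.read_camera('scene')
for d in cams.masks_of('scene','scraper')[:2]:print(d['conf'],d['position'],d['mask'].sum(),at_z(c,d['position'],.03))
E
```

```text
20.0 [ 0.54123901 -0.03643695  0.23803617] [[-9.97297650e-01 -7.34426008e-02 -1.89240094e-03]
 [-7.34443129e-02  9.97298956e-01  8.51605086e-04]
 [ 1.82474539e-03  9.88289838e-04 -9.99997847e-01]] [-6.50504307e+00  8.48258807e-01  1.08127539e+02  3.82496452e-02
  7.11374626e+01 -1.00729242e+02]
wrist 0.97 [541.0, 27.2] 2863 [0.3835 0.1527]
0.7 [197.3, 179.5] 559 [ 0.49513962 -0.32498195  0.03      ]
0.15 [349.5, 219.6] 331 [0.41747126 0.10536319 0.03      ]
```

```bash
python3 - <<'E'
from h import *
a=cv2.imread('pics/w5.png'); t=cv2.imread('pics/top4.png'); w=cv2.imread('pics/wrist4.png')
o=np.zeros((600,800,3),np.uint8); o[:420,:560]=a
o[425:600,:320]=cv2.resize(w[5:75,245:373],(320,175),interpolation=cv2.INTER_CUBIC)
o[425:600,320:600]=cv2.resize(t[185:240,250:338],(280,175),interpolation=cv2.INTER_CUBIC)
cv2.imwrite('pics/combo5.png',o)
E
```

```text
(no output)
```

View pics/combo5.png

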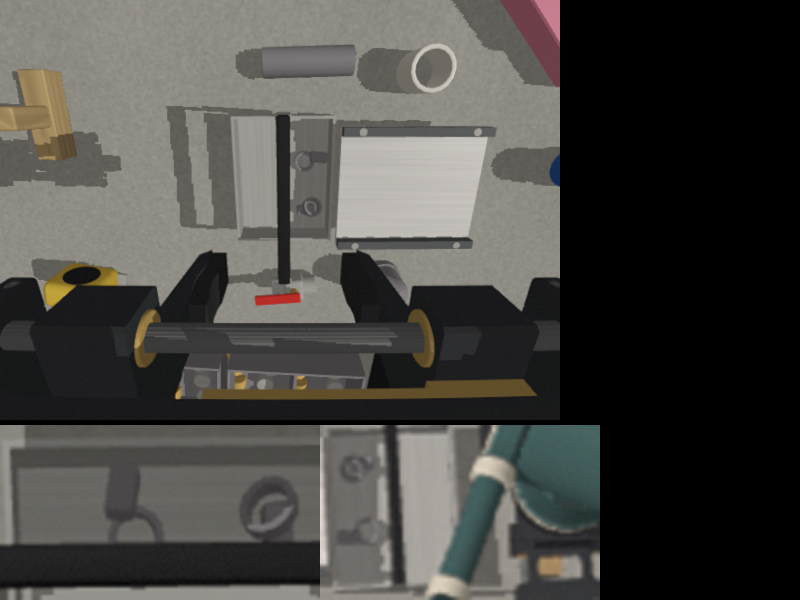

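```bash
python3 - <<'E'
from h import *
c=cams.read_camera('wrist'); s=sensors.state()
f=at_z(c,(283,115.5),.13);n=at_z(c,(284,283),.127)
print(f,n,np.linalg.norm(f-n),np.degrees(np.arctan2(*(n-f)[1::-1])))
print('mid',(f+n)/2,s['tcp_pos'])
print(tdelta(np.append(((f+n)/2)[:2],.105),(-.0715,.9974)))
c=cams.read_camera('top');g=c['img'].max(2)
E
```

```text
[ 0.46502121 -0.04471869  0.13      ] [ 0.62211088 -0.0331761   0.127     ] 0.15754173088175583 4.202410610929437
mid [ 0.54356605 -0.03894739  0.1285    ] [ 0.54139453 -0.04042684  0.23871372]
(array([-0.0024,  0.0014,  0.1337]), np.float64(-0.0039))
```

Emit:
send_rows([
  [[-0.002, 0.0015, 0.04, 0, 0, -0.003, 0.7], [0, 0, 0.05, 0, 0, 0, 0.7], [0, 0, 0.03, 0, 0, 0, 0.7], [0, 0, 0.012, 0, 0, 0, 0.7], [0, 0, 0, 0, 0, 0, 0.7], [0, 0, 0, 0, 0, 0, 0.7]],
])

```text
t: 21.05
tcp_pos: [0.5451, -0.0381, 0.1088]
eef_rot: [[-0.997, -0.072, 0.003], [-0.072, 0.997, -0.0], [-0.003, -0.001, -1.0]]
force: [0.1, 1.0, -0.1]
gripper_width: 0.0615
grip_force: 0.0
```

```bash
python3 - <<'E'
from h import *
s=sensors.state();print(s['t'],s['tcp_pos'],s['force'])
E
```

```text
21.05 [ 0.54511396 -0.03808329  0.10883899] [ 0.11988316  1.00358771 -0.09627093]
```

Emit:
send_rows([
  [[0, 0, 0.001, 0, 0, 0, 0.5], [0, 0, 0, 0, 0, 0, 0.5], [0, 0, 0, 0, 0, 0, 0.4], [0, 0, 0, 0, 0, 0, 0.4]],
], squeeze=45)

```text
t: 21.55
tcp_pos: [0.5438, -0.0376, 0.1062]
eef_rot: [[-0.997, -0.072, 0.0], [-0.072, 0.997, -0.0], [-0.0, -0.0, -1.0]]
force: [0.3, -0.5, -0.3]
gripper_width: 0.035
grip_force: 0.0
```

Emit:
send_rows([
  [[0, 0, 0, 0, 0, 0, 0], [0, 0, 0, 0, 0, 0, 0], [0, 0, 0, 0, 0, 0, 0], [0, 0, 0, 0, 0, 0, 0], [0, 0, 0, 0, 0, 0, 0], [0, 0, 0, 0, 0, 0, 0]],
])

```text
t: 22.3
tcp_pos: [0.5435, -0.0376, 0.1058]
eef_rot: [[-0.997, -0.072, -0.001], [-0.072, 0.997, 0.0], [0.001, 0.0, -1.0]]
force: [0.7, 0.9, -2.7]
gripper_width: 0.011
grip_force: 45.0
```

Emit:
send_rows([
  [[0, 0, -0.003, 0, 0, 0, 0], [0, -0.003, -0.003, 0, 0, 0, 0], [0, -0.005, -0.006, 0, 0, 0, 0], [0, -0.002, -0.012, 0, 0, 0, 0], [0, 0, -0.018, 0, 0, 0, 0], [0, 0, -0.02, 0, 0, 0, 0], [0, 0, -0.02, 0, 0, 0, 0], [0, 0, -0.02, 0, 0, 0, 0]],
])

```text
t: 23.3
tcp_pos: [0.5448, -0.0476, 0.2103]
eef_rot: [[-0.997, -0.072, 0.002], [-0.072, 0.997, -0.0], [-0.002, -0.0, -1.0]]
force: [0.2, 0.1, -3.1]
gripper_width: 0.0115
grip_force: 45.0
```

Emit:
send_rows([
  [[0, 0, -0.018, 0, 0, 0, 0], [0, 0, -0.015, 0, 0, 0, 0], [0, 0, -0.01, 0, 0, 0, 0], [0, 0, -0.005, 0, 0, 0, 0], [0, 0, -0.002, 0, 0, 0, 0], [0, 0, 0, 0, 0, 0, 0], [0, 0, 0, 0, 0, 0, 0], [0, 0, 0, 0, 0, 0, 0]],
])

```text
t: 24.3
tcp_pos: [0.5442, -0.0476, 0.2576]
eef_rot: [[-0.997, -0.072, -0.001], [-0.072, 0.997, 0.0], [0.001, 0.0, -1.0]]
force: [0.1, -0.5, -3.6]
gripper_width: 0.0109
grip_force: 45.0
```

```bash
python3 - <<'E'
from h import *
s=sensors.state();print(s['t'],s['tcp_pos'],s['eef_rot'],s['force'],s['torque'],s['grip_force'],s['gripper_width'])
for n in('wrist','scene'):
  c=cams.read_camera(n);save(c,n+'6.png')
  for k,z in(('chip1_mid',.165),('chip3_mid',.165),('pan',.19),('scraper',.03),('valve_mid',.02),('stub_mid',.016),('elbow_mid',.03)):
    for d in cams.masks_of(n,k):
      if d['conf']>.4:print(n,k,round(d['conf'],2),d['position'],int(d['mask'].sum()),at_z(c,d['position'],z)[:2].round(3))
# bar tilt in wrist view: edge columns of dark bar by row
g=cams.read_camera('wrist')['img'].max(2)
for r in range(100,290,30):
    x=np.where(g[r,240:330]<60)[0]+240; print(r,(x.min(),x.max()) if len(x) else None)
E
```

```text
24.3 [ 0.54419196 -0.04757188  0.25759437] [[-9.97399176e-01 -7.20698694e-02 -9.04159805e-04]
 [-7.20700071e-02  9.97399569e-01  1.20586837e-04]
 [ 8.93117922e-04  1.85436016e-04 -9.99999584e-01]] [ 0.08688398 -0.52623091 -3.64876054] [0.00237162 0.00318396 0.00660688] 44.98957894742489 0.010923122109659775
wrist chip1_mid 0.88 [310.5, 193.4] 437 [ 0.527 -0.026]
wrist chip3_mid 0.91 [333.7, 177.6] 439 [ 0.512 -0.008]
wrist pan 0.76 [281.0, 196.0] 24408 [ 0.523 -0.05 ]
wrist pan 0.71 [541.0, 26.9] 3015 [0.4   0.107]
wrist pan 0.56 [6.0, 9.6] 172 [ 0.414 -0.23 ]
wrist scraper 0.64 [61.6, 113.3] 3950 [ 0.487 -0.316]
wrist stub_mid 0.86 [317.4, 63.1] 2695 [ 0.411 -0.016]
wrist elbow_mid 0.8 [384.8, 270.7] 1192 [0.67  0.105]
scene chip1_mid 0.64 [288.4, 201.9] 76 [ 0.529 -0.024]
scene chip3_mid 0.5 [298.5, 200.8] 50 [ 0.516 -0.005]
scene pan 0.76 [271.3, 202.5] 2913 [ 0.565 -0.05 ]
scene pan 0.76 [198.6, 129.5] 2162 [ 0.452 -0.322]
scene pan 0.71 [250.5, 139.8] 178 [ 0.42  -0.187]
scene pan 0.62 [417.3, 216.4] 2850 [0.445 0.255]
scene scraper 0.77 [199.9, 180.4] 547 [ 0.494 -0.317]
scene valve_mid 0.88 [257.5, 288.0] 433 [ 0.699 -0.017]
scene stub_mid 0.68 [273.0, 204.5] 2869 [ 0.462 -0.101]
scene stub_mid 0.47 [315.3, 205.5] 218 [0.41  0.003]
scene elbow_mid 0.72 [308.2, 302.5] 590 [0.679 0.109]
100 None
130 (np.int64(269), np.int64(297))
160 (np.int64(270), np.int64(297))
190 (np.int64(270), np.int64(297))
220 (np.int64(271), np.int64(296))
250 (np.int64(272), np.int64(311))
280 (np.int64(240), np.int64(329))
```

```bash
python3 - <<'E'
from h import *
c=cams.read_camera('wrist'); s=sensors.state(); g=c['img'].max(2)
col=g[60:250,278:290].mean(1); rows=np.where(col<60)[0]+60; print(rows.min(),rows.max(),s['force'],s['tcp_pos'])
f=at_z(c,(283,rows.min()),s['tcp_pos'][2]+.025); print(f, 'dist from tcp',np.linalg.norm((f-s['tcp_pos'])[:2]))
o,d=ray(c,(283,rows.min())); R=np.array(s['eef_rot'])
# height of the far end if it lies 0.079 m from the grip
p=s['tcp_pos']+R[:,0]*.079; k=np.linalg.norm((p-o)[:2])/np.linalg.norm(d[:2]); print('z far end',(o+k*d)[2]-s['tcp_pos'][2])
E
```

```text
119 249 [-0.03363846 -0.5634188  -3.29852763] [ 0.54442292 -0.04761684  0.25809744]
[ 0.46474649 -0.05223642  0.28309744] dist from tcp 0.07981024059634537
z far end 0.004541132097297118
```

```bash
python3 -c "
from station import job; print(job.finish_job())"
```

```text
the job is handed in; nothing more can be done
None
```

The job is handed in: all four offcuts were scraped into the steel pan with the block, the block is standing on the counter where it started, turned about 25°, and the pan is held by its bar about 15 cm up. Camera and force readings show the pan close to level and the bystanders I rechecked (elbow, valve, stub) unmoved; all four offcuts were seen in the pan before the lift, and a ring and a sliver were detected in it afterwards.

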